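Rearrange dye containers on their risers

TASK

The three dye containers on the plywood risers are on the wrong ones. Change them round so that the tallest container stands on the lowest riser, the middle one on the middle riser and the shortest on the highest, each upright and centred to within about a centimetre; you may set one aside on a free spot of the bench meanwhile. Never tip a container over, and leave the stencil brush and the felt marker where they lie.

Things in the scene. Friction and masses are not known exactly. Their poses are not given: they have to be found in the camera images.
- tall_bottle_mid (a point): tallest container: slim brown-grey closed bottle, 163 mm high, body round, 68 mm across up to about 120 mm above its base, then a sloping shoulder; screw cap 48 mm across from 143 to 163 mm above its base (can be gripped by the cap). About 0.3 kg. Origin half-way up, 81 mm above its base; z axis up along its axis. Stands at the start on one of the risers.
- squat_bottle_mid (a point): container of middle height: wide squat closed bottle, grey below and clear above, with a wide off-white screw lid, 97 mm high, body round, 65 mm across, lid 63 mm across from 77 to 97 mm above its base. About 0.25 kg. Origin half-way up, 48 mm above its base; z axis up along its axis. Stands at the start on one of the risers.
- small_jar_mid (a point): shortest container: small closed jar, white below and clear above, with an off-white screw lid, 78 mm high, round, 52 mm across, lid 50 mm across from 62 to 78 mm above its base. About 0.15 kg. Origin half-way up, 39 mm above its base; z axis up along its axis. Stands at the start on one of the risers.
- riser_low_top (a point): lowest riser: plywood stand, open like a tunnel, with a dark rubber inlay on top, 100 x 100 mm, 20 mm high, fixed to the bench. Origin at the centre of its top face; x and y along its edges, z up. The bench (z = 0) is flat, level and free of anything but the listed things from x = 0.38 to 0.69 and y = -0.36 to 0.25.
- riser_mid_top (a point): middle riser: plywood stand, open like a tunnel, with a dark rubber inlay on top, 100 x 100 mm, 50 mm high, fixed to the bench. Origin at the centre of its top face; x and y along its edges, z up.
- riser_high_top (a point): highest riser: plywood stand, open like a tunnel, with a dark rubber inlay on top, 100 x 100 mm, 80 mm high, fixed to the bench. Origin at the centre of its top face; x and y along its edges, z up.
- stencil_brush: bystander: round wooden stencil brush lying on the bench, 212 mm long, 18 mm thick, loose. Origin under its middle; x along its length.
- pen: bystander: felt marker, white with a black cap, lying on the bench, 147 mm long, 17 mm thick, loose. Origin under its middle; x along its length.
There are look-alikes about, which are no part of the job. Leave any pink look-alike of the part that bears tall_bottle_mid alone. What is shaped like the part that bears squat_bottle_mid but green or yellow is not meant.

How it is judged (in metres and radians):
At the end, for the whole second after the job is handed in: Tall bottle on the lowest, squat bottle on the middle, small jar on the highest riser: each within 15 mm of the top's centre, standing on it (height within 6 mm), upright within 0.08 rad, at rest; stencil brush and felt marker within 20 mm of where they lay (horizontal distance between tall_bottle_mid and riser_low_top below 0.015 m and z of tall_bottle_mid in the frame of riser_low_top between 0.0755 and 0.0875 m and angle between each of tall_bottle_mid, squat_bottle_mid, small_jar_mid's own z axis and vertical below 0.08 rad and linear speed of each of tall_bottle, squat_bottle, small_jar below 0.02 m/s and horizontal distance between squat_bottle_mid and riser_mid_top below 0.015 m and z of squat_bottle_mid in the frame of riser_mid_top between 0.0425 and 0.0545 m and horizontal distance between small_jar_mid and riser_high_top below 0.015 m and z of small_jar_mid in the frame of riser_high_top between 0.033 and 0.045 m and distance of each of stencil_brush, pen from where it was at the start of the episode below 0.02 m); the robot touches nothing.
It fails at once if a container is tipped over (angle between any of tall_bottle_mid, squat_bottle_mid, small_jar_mid's own z axis and vertical above 0.6 rad).
It fails at once if the stencil brush is moved by more than 20 mm (distance of stencil_brush from where it was at the start of the episode above 0.02 m).
It fails at once if the felt marker is moved by more than 20 mm (distance of pen from where it was at the start of the episode above 0.02 m).
It also fails if it takes over 104 s, if anything falls off the work surface, if the arm or the gripper's body presses on something with over 40 N, if the wrist force passes 120 N, or if a joint passes its speed limit or range.

ROBOT

A 7-joint arm with a two-finger parallel gripper is mounted at the origin on a cart in front of the work surface, level with it; the furniture and walls round the work are solid. World frame = base frame: x ahead of the robot, y to its left, z up, the work surface at z = 0. Lengths are in mm, angles in rad, forces in N, time in s.
With the tool pointing down it reaches from about 425 to 925 mm from the base axis. Payload 6.8 kg.
Tool frame: the origin (TCP) lies between the finger pads; the fingertips stand 8 mm ahead of it and the grasp point (between the pads) lies 11 mm behind it; y points along the fingers, z is the direction in which the jaws open and shut, and the axes are right-handed (so a half turn about y gives the same grasp; the last joint's range is limited). The gripper opens to 85 mm and grips with 20 to 120 N. Pads are 22 mm wide; open, the fingers measure 114 mm over their backs; the gripper's body (76 mm by 85 mm) begins 54 mm behind the grasp point. The pads swing forward as they close: fully open they stand 13 mm farther back than shut.
Start: joints at [1.067, 0.477, 0.022, 1.555, -0.011, 1.109, -0.083], TCP at [260.254, -622.828, 239.308] pointing down, gripper open.
Joint ranges: [-2.96, 2.96], [-0.34, 2.1], [-1.41, 1.46], [0.24, 2.44], [-1.37, 4.51], [0.17, 1.92], [-2.96, 2.96]. Speed limits (rad/s): [2.39, 2.39, 3.14, 3.14, 3.14, 3.14, 3.14].

INTERFACE

Orientations are given as [roll, pitch, yaw] about the fixed x, y, z axes, in that order (R = Rz(yaw) Ry(pitch) Rx(roll)).
In Python, from rig import robot gives the robot as it stands.
- The arm moves only by the tool drive_tool, never from a script. Its argument "motion" is a list that holds one entry, the list of rows, each a list of 7 numbers: the finger opening in mm, from 0 to 85.4, then the shift along the tool's x, y, z in mm, then the turn, a rotation vector about the tool's x, y, z in degrees. A call has 1 to 5 rows; each row shifts and turns the commanded pose from where the row before left it, along the tool's axes as they then stand; what a row does not reach is not made up. A row lasts 1/12 s, in which the tool goes at most 41.7 mm and 7.16 degrees, less where a joint would pass 70% of its speed; a pose out of reach is approached as far as the arm can. A call with a gripper value outside its range is refused whole. The fingers move at their own pace and stop on an object; "force" is the grip in N (left out, the last holds). Time passes only in rows, so rows that do not move let the fingers close. It gives the time, the measured TCP pose, the force and the opening at its end, in the units of the state.
- robot.observe(): the state, without advancing time (a new reading comes with each control period).
- robot.get_image(name): name is "side" or "top"; returns a dict with "image" (480x640x3 uint8, red, green, blue), "fx", "fy", "cx", "cy" (pixels), "extrinsics" (4x4, takes a point from world to camera coordinates). Camera axes: x right, y up, looking along -z (the intrinsics and any distortion apply to the point x, -y, -z); pixel columns grow to the right and rows downward; lengths in mm; the calibration is good to about 2 mm. A picture is of the moment at which its call begins. There is no depth.
- robot.finish_job(): hands the job in, once; it reports no verdict.
The state is a dict: "clock": time; "q": joint angles; "joint_vel": joint speeds; "joint_efforts": joint torques, N m; "tool_pos": TCP position; "ee_rot": TCP orientation; "contact_force": force on the tool from outside, world axes, zero at the start; "torque": the same for the moment, N m; "grip_width": finger opening in mm.
Only numpy, scipy, OpenCV 4.12 (cv2) and the standard library are available. Lean on these libraries where they do the work, as an engineer would, in place of code of your own. Each camera call takes 0.05 s, during which the arm holds its last target. There are 200 camera calls.

## Working session

There is one attempt and no reset: what is moved stays moved. The work goes in short steps, Python scripts to look and compute and a tool call to move; the robot and the scene stay as the last step left them, time stands still between calls to the robot, and variables do not carry over. Pictures are saved under pics/ and viewed, about 12 in all and at most 16, crops included, and the job is handed in when it is done.

Besides the shell and the picture viewer there is one more tool, called after ">>>" as name(argument=value, ...), one argument or row to a line, values as JSON. drive_tool: Moves the arm, as the interface text tells. Its arguments: {"type":"object","properties":{"motion":{"type":"array"},"force":{"type":"number"}},"required":["motion"]}

```bash
ls; mkdir -p pics; python3 - <<'E'
from rig import robot
import cv2
s=robot.observe()
for k,v in s.items(): print(k,v)
for n in("side","top"):
    d=robot.get_image(n); cv2.imwrite(f"pics/{n}0.png",d["image"][...,::-1]); print(n,{k:v for k,v in d.items() if k!="image"})
E
```

```text
pics
clock 0.0
q [ 1.06690356  0.47778447  0.02231738  1.55646165 -0.01148731  1.10928377
 -0.08307969]
joint_vel [-0.0019994  -0.00056189 -0.00097222 -0.0005791  -0.00176969  0.00099033
 -0.00067151]
joint_efforts [-1.14070635e-04 -5.96453762e+01  1.60783432e+00 -2.81201345e+01
  1.24856411e-02  9.33278556e-03 -1.89495915e-05]
tool_pos [ 260.01301998 -622.28454204  238.33143714]
ee_rot [-1.57260059e+00 -1.35147747e-04 -2.74573244e+00]
contact_force [ 0.17221869  0.23035841 -0.11450559]
torque [0.03612914 0.05161218 0.01867406]
grip_width 85.26738766101171
side {'fx': 535.5097368438965, 'fy': 535.5097368438965, 'cx': 316.1891069489785, 'cy': 236.24996227408099, 'extrinsics': array([[-9.62257798e-01, -2.71114961e-01,  2.35925294e-02,
         4.95432295e+02],
       [ 1.40086141e-01, -4.19140746e-01,  8.97049000e-01,
        -2.08277926e+02],
       [-2.33314814e-01,  8.66497382e-01,  4.41300900e-01,
        -1.03427005e+03],
       [ 0.00000000e+00,  0.00000000e+00,  0.00000000e+00,
         1.00000000e+00]])}
top {'fx': 452.98944913579453, 'fy': 452.98944913579453, 'cx': 314.86787536237733, 'cy': 233.6231014250655, 'extrinsics': array([[-6.54805101e-04, -9.99842633e-01, -1.77279853e-02,
        -4.79998762e+01],
       [ 9.93624910e-01, -2.64908827e-03,  1.12705460e-01,
        -5.25927725e+02],
       [-1.12734686e-01, -1.75411677e-02,  9.93470280e-01,
        -1.11417698e+03],
       [ 0.00000000e+00,  0.00000000e+00,  0.00000000e+00,
         1.00000000e+00]])}
```

View pics/top0.png

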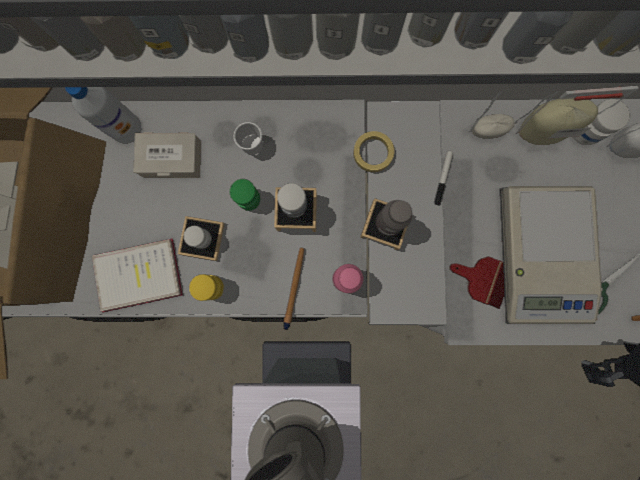

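View pics/side0.png

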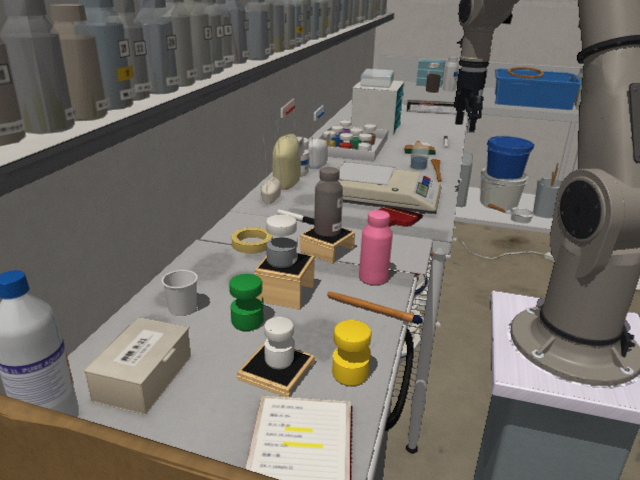

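The top view shows the small jar at (197,236) on the low riser, the squat bottle at (291,200) on the high one and the tall bottle at (398,215) on the middle one. Look-alikes are the pink bottle (348,278), the green bottle (245,194) and the yellow one (205,288). The brush is at (295,288) and the marker at (443,178). I'm checking these choices in one close crop.

```bash
cat > h.py <<'E'
import numpy as np, cv2
from rig import robot
def proj(d,p):
    c=(d["extrinsics"]@np.append(p,1))[:3]
    return d["cx"]+d["fx"]*c[0]/-c[2], d["cy"]-d["fy"]*c[1]/-c[2]
def plane(d,u,v,z):
    E=d["extrinsics"];R=E[:3,:3];o=-R.T@E[:3,3]
    r=R.T@np.array([(u-d["cx"])/d["fx"],-(v-d["cy"])/d["fy"],-1])
    return o+r*(z-o[2])/r[2]
E
python3 - <<'E'
from h import *
t=robot.get_image("top");s=robot.get_image("side")
a=cv2.resize(t["image"][150:305,175:455],None,fx=2.85,fy=2.85,interpolation=cv2.INTER_CUBIC)
cv2.imwrite("pics/c1.png",a[...,::-1])
hsv=cv2.cvtColor(t["image"],cv2.COLOR_RGB2HSV)
for n,(x0,y0,x1,y1),z in(("low",(172,210,230,268),20),("mid",(355,190,420,255),50),("high",(266,178,325,236),80)):
    m=cv2.inRange(hsv[y0:y1,x0:x1],(8,60,60),(25,255,255))
    cn=np.argwhere(m)[:,::-1]+[x0,y0]
    r=cv2.minAreaRect(cn.astype(np.float32)); b=cv2.boxPoints(r)
    P=np.array([plane(t,u,v,z) for u,v in b])
    print(n,len(cn),b.round(1).tolist(),P[:,:2].round(0).tolist(),P.mean(0).round(1),np.linalg.norm(np.diff(P,axis=0),axis=1).round(1))
E
```

```text
low 454 [[177.3000030517578, 254.10000610351562], [183.8000030517578, 215.5], [223.8000030517578, 222.10000610351562], [217.39999389648438, 260.70001220703125]] [[475.0, 302.0], [575.0, 288.0], [557.0, 185.0], [458.0, 199.0]] [516.4 243.3  20. ] [100.2 105.2  99.8]
mid 363 [[359.3999938964844, 236.39999389648438], [373.20001220703125, 197.5], [412.79998779296875, 211.5], [399.0, 250.39999389648438]] [[516.0, -159.0], [614.0, -195.0], [578.0, -292.0], [481.0, -256.0]] [ 547.4 -225.7   50. ] [103.9 103.9 103.4]
high 436 [[273.70001220703125, 229.89999389648438], [274.8999938964844, 186.89999389648438], [316.6000061035156, 188.0], [315.3999938964844, 231.10000610351562]] [[529.0, 50.0], [635.0, 48.0], [632.0, -54.0], [526.0, -51.0]] [580.8  -1.9  80. ] [106.  102.1 105.8]
```

View pics/c1.png

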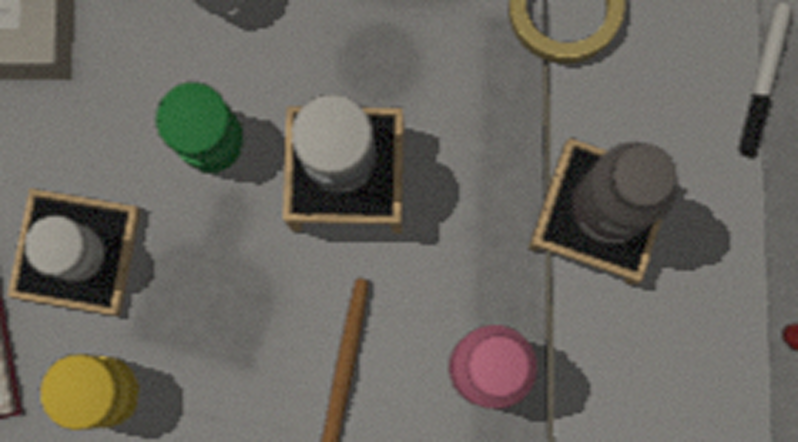

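The crop confirms the choice: small jar lid at (57,245), squat lid at (332,133) and tall cap at (643,175) in crop pixels, with green, yellow and pink clearly separate. Next I compute positions and check them across both views.

```bash
python3 - <<'E'
from h import *
t=robot.get_image("top");s=robot.get_image("side")
# (crop px window, plane z of lid top, radius mm, riser top z)
g=cv2.cvtColor(t["image"],cv2.COLOR_RGB2GRAY)
out=[]
for n,c,zb,h,R in(("small",(195,236),20,78,25),("squat",(291.5,197),80,97,31.5),("tall",(400.6,211.4),50,163,24)):
    x0,y0=int(c[0])-28,int(c[1])-28
    up=cv2.resize(g[y0:y0+56,x0:x0+56],None,fx=6,fy=6,interpolation=cv2.INTER_CUBIC)
    r=453*R/(1166-zb-h)*6
    H=cv2.HoughCircles(cv2.GaussianBlur(up,(0,0),3),cv2.HOUGH_GRADIENT,1,500,param1=60,param2=8,minRadius=int(r*.92),maxRadius=int(r*1.08))
    hc=H[0,0]/6; u,v=x0+hc[0]-.42,y0+hc[1]-.42
    P=plane(t,u,v,zb+h); print(n,"hough",round(u,1),round(v,1),hc[2].round(1),"exp r",round(r/6,1),P.round(1),"hand",plane(t,*c,zb+h).round(1)); out.append((P,R,h))
A=s["image"].copy();B=t["image"].copy()
for d,I in((s,A),(t,B)):
  for P,R,h in out:
    for z in(0,-h):
      pts=np.array([proj(d,P+[R*np.cos(a),R*np.sin(a),z]) for a in np.linspace(0,6.283,40)])
      cv2.polylines(I,[(pts*8).round().astype(int)],True,(255,0,255) if z==0 else (0,255,255),1,cv2.LINE_AA,3)
  for c,z,yaw in(((516.4,246),20,-.14-0.03),((548.6,-228),50,-.357),((583.5,-2),80,-.02)):
    cr=[proj(d,np.array([c[0]+50*(i*np.cos(yaw)-j*np.sin(yaw)),c[1]+50*(i*np.sin(yaw)+j*np.cos(yaw)),z])) for i,j in((1,1),(1,-1),(-1,-1),(-1,1))]
    cv2.polylines(I,[(np.array(cr)*8).round().astype(int)],True,(255,255,0),1,cv2.LINE_AA,3)
a=cv2.resize(A[160:400,220:380],(400,600),interpolation=cv2.INTER_CUBIC);b=cv2.resize(B[180:270,170:430],(800,277),interpolation=cv2.INTER_CUBIC)
cv2.imwrite("pics/s1.png",a[...,::-1]);cv2.imwrite("pics/t1.png",b[...,::-1])
for n,p in(("yellow base",(212,287,0)),("pink top",(349,278,163)),("green top",(244,192,97)),("brush a",(302,250,9)),("brush b",(288,322,9)),("aside",(250,250,0))): print(n,plane(t,*p).round(0))
E
```

```text
small hough 193.0 235.7 10.1 exp r 10.6 [513.9 240.2  98. ] hand [513.1 235.4  98. ]
squat hough 290.7 195.3 14.3 exp r 14.4 [594.8   2.2 177. ] hand [5.91e+02 3.00e-01 1.77e+02]Traceback (most recent call last):
  File "<stdin>", line 11, in <module>
TypeError: 'NoneType' object is not subscriptable
```

```bash
cat > ov.py <<'E'
from h import *
RIS=(((516.4,246),20,-.17),((548.6,-228),50,-.357),((583.5,-2),80,-.02))
def overlay(out,tag,cs=(220,160,380,400),ct=(170,180,430,270)):
  t=robot.get_image("top");s=robot.get_image("side")
  for d,c,nm,f in((s,cs,"s",2.5),(t,ct,"t",3.05)):
    I=cv2.resize(d["image"][c[1]:c[3],c[0]:c[2]],None,fx=f,fy=f,interpolation=cv2.INTER_CUBIC)
    pl=lambda pts,col:cv2.polylines(I,[(((np.array(pts)-c[:2]+.5)*f-.5)*8).round().astype(int)],True,col,1,cv2.LINE_AA,3)
    for P,R,Rb,h in out:
      for z,r in((0,R),(-h,Rb)):
        pl([proj(d,np.array(P)+[r*np.cos(a),r*np.sin(a),z]) for a in np.linspace(0,6.283,40)],(255,0,255) if z==0 else (0,255,255))
    for q,z,yaw in RIS:
      pl([proj(d,np.array([q[0]+50*(i*np.cos(yaw)-j*np.sin(yaw)),q[1]+50*(i*np.sin(yaw)+j*np.cos(yaw)),z])) for i,j in((1,1),(1,-1),(-1,-1),(-1,1))],(255,255,0))
    cv2.imwrite(f"pics/{nm}{tag}.png",I[...,::-1])
E
python3 - <<'E'
from ov import *
t=robot.get_image("top")
T=plane(t,400.6,211.4,213);S=plane(t,291.5,197,177);J=plane(t,195,236,98)
print(T.round(1),S.round(1),J.round(1))
overlay([(T,24,34,163),(S,31.5,32.5,97),(J,25,26,78)],"1")
for n,p in(("yellow base",(212,287,0)),("pink top",(349,278,163)),("green top",(244,192,97)),("brush a",(302,250,9)),("brush b",(288,322,9)),("aside",(250,250,0))): print(n,plane(t,*p).round(0))
E
```

```text
[ 552. -234.  213.] [5.91e+02 3.00e-01 1.77e+02] [513.1 235.4  98. ]
yellow base [392. 216.   0.]
pink top [ 412. -126.  163.]
green top [619. 120.  97.]
brush a [486. -16.   9.]
brush b [305.  19.   9.]
aside [487. 119.   0.]
```

View pics/s1.png

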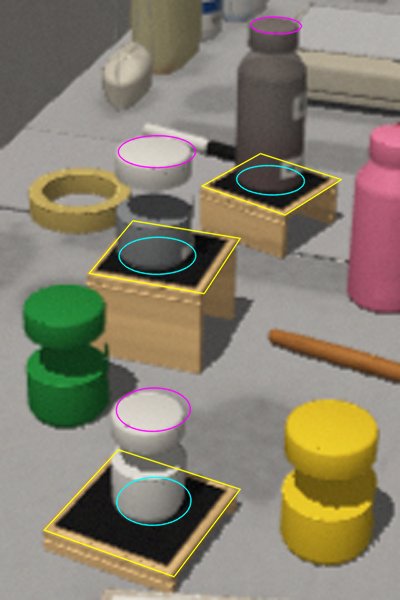

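View pics/t1.png

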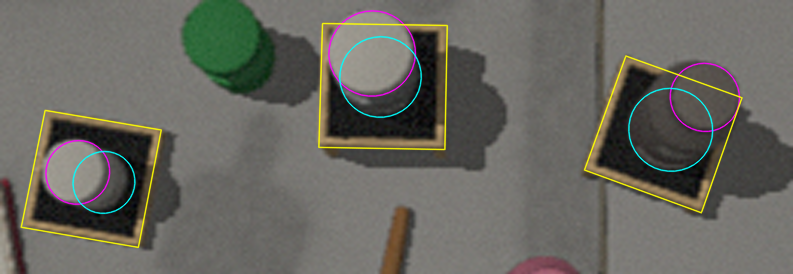

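Both overlays agree to about 2–3 mm. The riser outlines fit, and the jar lid sits about 2 mm further in +x in the side view, so I take the jar at (515,236). First I turn the jaws along y, lift, and come over the bench.

>>> drive_tool(
  motion=[
    [[85,0,-20,0,0,5.68,0],[85,0,-20,0,0,5.68,0],[85,0,-20,0,0,5.68,0],[85,0,-20,0,0,5.66,0],[85,0,0,0,0,0,0]],
  ],
  force=40,
)

```text
clock: 0.87
tool_pos: [261.1, -624.6, 324.2]
ee_rot: [-1.564, 0.003, 3.137]
contact_force: [1.0, -0.5, 0.4]
grip_width: 84.9
```

>>> drive_tool(
  motion=[
    [[85,-26,0,-22,0,0,0],[85,-26,0,-22,0,0,0],[85,-26,0,-22,0,0,0],[85,-26,0,-22,0,0,0],[85,-26,0,-22,0,0,0]],
  ],
)

```text
clock: 1.28
tool_pos: [391.2, -511.5, 318.7]
ee_rot: [-1.571, -0.0, -3.14]
contact_force: [0.4, -0.8, -1.5]
grip_width: 85.3
```

>>> drive_tool(
  motion=[
    [[85,-26,0,-22,0,0,0],[85,-26,0,-22,0,0,0],[85,-26,0,-22,0,0,0],[85,-26,0,-22,0,0,0],[85,-26,0,-22,0,0,0]],
  ],
)

```text
clock: 1.7
tool_pos: [521.2, -401.6, 318.7]
ee_rot: [-1.571, -0.0, -3.14]
contact_force: [0.8, -0.1, -0.4]
grip_width: 85.1
```

>>> drive_tool(
  motion=[
    [[85,0,0,-40,0,0,0],[85,0,0,-40,0,0,0],[85,0,0,-40,0,0,0],[85,0,0,-40,0,0,0],[85,0,0,-40,0,0,0]],
  ],
)

```text
clock: 2.12
tool_pos: [519.9, -201.0, 318.7]
ee_rot: [-1.571, -0.0, -3.14]
contact_force: [1.3, 1.3, -0.1]
grip_width: 84.6
```

>>> drive_tool(
  motion=[
    [[85,0,0,-40,0,0,0],[85,0,0,-40,0,0,0],[85,0,0,-40,0,0,0],[85,0,0,-40,0,0,0],[85,0,0,-40,0,0,0]],
  ],
)

```text
clock: 2.53
tool_pos: [519.9, -1.1, 319.0]
ee_rot: [-1.571, 0.0, -3.14]
contact_force: [0.8, 0.1, 0.3]
grip_width: 84.8
```

>>> drive_tool(
  motion=[
    [[85,0,0,-40,0,0,0],[85,0,0,-40,0,0,0],[85,0,0,-40,0,0,0],[85,0,0,-40,0,0,0],[85,0,0,-40,0,0,0]],
  ],
)

```text
clock: 2.95
tool_pos: [520.0, 198.8, 319.0]
ee_rot: [-1.571, 0.0, -3.14]
contact_force: [1.8, -0.1, -0.0]
grip_width: 85.2
```

>>> drive_tool(
  motion=[
    [[85,6,0,-20,0,0,0],[85,0,0,-18,0,0,0],[85,0,40,0,0,0,0],[85,0,40,0,0,0,0],[85,0,40,0,0,0,0]],
  ],
)

```text
clock: 3.37
tool_pos: [514.5, 235.7, 198.1]
ee_rot: [-1.572, 0.002, -3.139]
contact_force: [0.1, -0.6, -0.7]
grip_width: 85.1
```

>>> drive_tool(
  motion=[
    [[85,0,20,0,0,0,0],[85,0,20,0,0,0,0],[85,0,20,0,0,0,0],[85,0,0,0,0,0,0],[85,0,0,0,0,0,0]],
  ],
)

```text
clock: 3.78
tool_pos: [513.8, 234.7, 138.4]
ee_rot: [-1.57, -0.002, -3.141]
contact_force: [0.4, -0.4, 0.2]
grip_width: 84.9
```

>>> drive_tool(
  motion=[
    [[85,0,20,0,0,0,0],[85,0,20,0,0,0,0],[85,0,15,0,0,0,0],[85,0,8,0,0,0,0],[85,0,0,0,0,0,0]],
  ],
)

```text
clock: 4.2
tool_pos: [514.4, 234.9, 76.0]
ee_rot: [-1.57, -0.001, 3.142]
contact_force: [-0.4, -0.5, 0.2]
grip_width: 84.9
```

```bash
python3 - <<'E'
from ov import *
overlay([],"2",(220,240,400,420),(150,190,260,290))
a=cv2.imread("pics/s2.png");b=cv2.imread("pics/t2.png");k=np.zeros((450,800,3),np.uint8);k[:450,:450]=a[:450,:450];k[:305,455:455+335]=b[:305,:335]
cv2.imwrite("pics/v2.png",k)
E
```

```text
(no output)
```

View pics/v2.png

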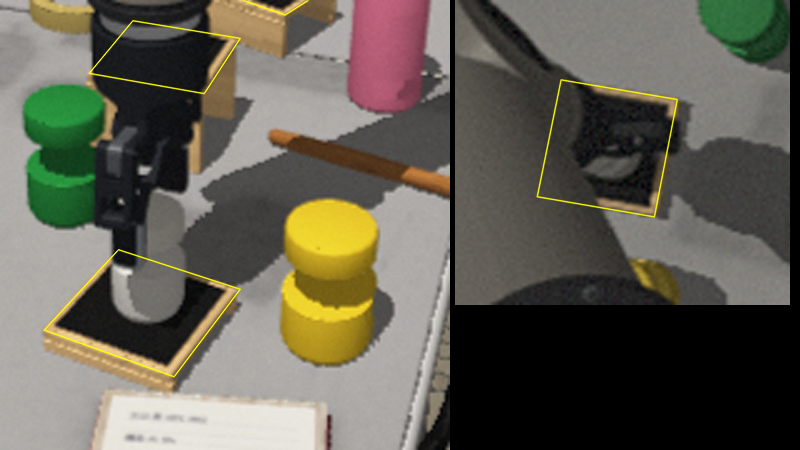

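The fingers straddle the jar lid at about (150,220) in the crop, with no contact. I close now.

>>> drive_tool(
  motion=[
    [[40,0,0,0,0,0,0],[40,0,0,0,0,0,0],[40,0,0,0,0,0,0],[40,0,0,0,0,0,0],[40,0,0,0,0,0,0]],
  ],
  force=40,
)

```text
clock: 4.72
tool_pos: [515.5, 236.4, 77.9]
ee_rot: [-1.573, 0.002, -3.141]
contact_force: [-0.5, 2.0, 6.7]
grip_width: 48.3
```

>>> drive_tool(
  motion=[
    [[40,0,0,0,0,0,0],[40,0,0,0,0,0,0],[40,0,0,0,0,0,0],[40,0,0,0,0,0,0],[40,0,0,0,0,0,0]],
  ],
)

```text
clock: 5.13
tool_pos: [515.5, 236.4, 77.9]
ee_rot: [-1.573, 0.003, -3.141]
contact_force: [-0.7, 1.5, 8.0]
grip_width: 48.2
```

>>> drive_tool(
  motion=[
    [[40,0,-10,0,0,0,0],[40,0,-20,0,0,0,0],[40,0,-20,0,0,0,0],[40,5,0,10,0,0,0],[40,5,0,21,0,0,0]],
  ],
)

```text
clock: 5.55
tool_pos: [504.9, 206.6, 127.9]
ee_rot: [-1.574, 0.003, -3.138]
contact_force: [0.1, -0.3, -2.0]
grip_width: 48.5
```

>>> drive_tool(
  motion=[
    [[40,10,0,30,0,0,0],[40,5,0,30,0,0,0],[40,5,0,20,0,0,0],[40,0,0,10,0,0,0],[40,0,0,0,0,0,0]],
  ],
)

```text
clock: 5.97
tool_pos: [483.9, 110.7, 125.9]
ee_rot: [-1.569, -0.001, 3.137]
contact_force: [1.3, 0.3, -1.4]
grip_width: 48.0
```

>>> drive_tool(
  motion=[
    [[40,0,20,0,0,0,0],[40,0,20,0,0,0,0],[40,0,15,0,0,0,0],[40,0,7,0,0,0,0],[40,0,4,0,0,0,0]],
  ],
)

```text
clock: 6.38
tool_pos: [484.1, 115.3, 59.3]
ee_rot: [-1.571, -0.001, -3.14]
contact_force: [0.0, -0.1, -1.1]
grip_width: 48.5
```

>>> drive_tool(
  motion=[
    [[40,0,1,0,0,0,0],[40,0,1,0,0,0,0],[40,0,1,0,0,0,0],[40,0,0,0,0,0,0]],
  ],
)

```text
clock: 6.72
tool_pos: [485.2, 114.5, 58.0]
ee_rot: [-1.571, 0.001, 3.141]
contact_force: [0.6, -0.3, -1.5]
grip_width: 48.2
```

>>> drive_tool(
  motion=[
    [[40,0,1,0,0,0,0],[40,0,1,0,0,0,0],[40,0,0,0,0,0,0]],
  ],
)

```text
clock: 6.97
tool_pos: [485.6, 114.6, 57.8]
ee_rot: [-1.571, 0.002, 3.141]
contact_force: [-6.9, -1.1, 22.3]
grip_width: 48.7
```

>>> drive_tool(
  motion=[
    [[85,0,0,0,0,0,0],[85,0,0,0,0,0,0],[85,0,0,0,0,0,0],[85,0,0,0,0,0,0],[85,0,0,0,0,0,0]],
  ],
)

```text
clock: 7.38
tool_pos: [484.6, 114.0, 55.2]
ee_rot: [-1.571, -0.0, 3.141]
contact_force: [-1.0, 0.0, -0.7]
grip_width: 85.0
```

>>> drive_tool(
  motion=[
    [[85,0,-20,0,0,0,0],[85,0,-30,0,0,0,0],[85,0,-40,0,0,0,0],[85,0,-40,0,0,0,0],[85,0,-40,0,0,0,0]],
  ],
)

```text
clock: 7.8
tool_pos: [483.9, 114.0, 226.8]
ee_rot: [-1.571, -0.001, 3.141]
contact_force: [1.1, 0.1, -0.7]
grip_width: 84.8
```

>>> drive_tool(
  motion=[
    [[85,-6.7,-10,34.8,0,0,0],[85,-6.7,-10,34.8,0,0,0],[85,-6.7,0,34.8,0,0,0],[85,-6.7,0,34.8,0,0,0],[85,-6.7,0,34.8,0,0,0]],
  ],
)

```text
clock: 8.22
tool_pos: [518.0, -61.7, 245.6]
ee_rot: [-1.571, 0.001, 3.141]
contact_force: [0.9, -0.0, -0.7]
grip_width: 85.3
```

>>> drive_tool(
  motion=[
    [[85,-6.7,0,34.8,0,0,0],[85,-6.7,0,34.8,0,0,0],[85,-6.7,0,34.8,0,0,0],[85,-6.7,0,34.8,0,0,0],[85,-6.7,0,34.8,0,0,0]],
  ],
)

```text
clock: 8.63
tool_pos: [551.3, -235.7, 245.0]
ee_rot: [-1.571, -0.0, 3.141]
contact_force: [-0.2, 1.4, -0.5]
grip_width: 85.0
```

>>> drive_tool(
  motion=[
    [[85,0,0,0,0,0,0],[85,0,10,0,0,0,0]],
  ],
)

```text
clock: 8.8
tool_pos: [552.0, -237.0, 236.2]
ee_rot: [-1.569, 0.002, 3.136]
contact_force: [-0.5, 1.2, 0.0]
grip_width: 84.9
```

```bash
python3 - <<'E'
from ov import *
overlay([((485,114.5,78),25,26,78)],"3",(220,120,400,400),(200,180,430,300))
a=cv2.imread("pics/s3.png");b=cv2.imread("pics/t3.png");k=np.zeros((600,800,3),np.uint8);k[:600,:400]=a[:600,:400];b=cv2.resize(b,None,fx=.56,fy=.56);k[:b.shape[0],405:405+b.shape[1]]=b
cv2.imwrite("pics/v3.png",k);print(robot.observe()["tool_pos"])
E
```

```text
[ 550.34600715 -232.64443616  233.11157841]
```

View pics/v3.png

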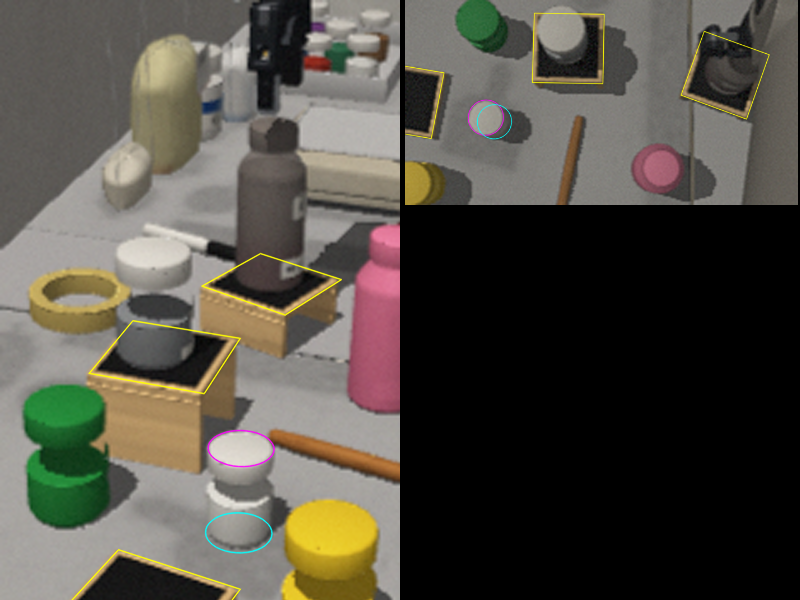

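The jar stands upright at its predicted spot near (240,490), and the gripper is over the tall cap at (274,135). I descend and grip the cap.

>>> drive_tool(
  motion=[
    [[85,0,14,0,0,0,0],[85,0,14,0,0,0,0],[85,0,10,0,0,0,0],[85,0,0,0,0,0,0],[40,0,0,0,0,0,0]],
  ],
  force=60,
)

```text
clock: 9.32
tool_pos: [551.2, -232.7, 196.9]
ee_rot: [-1.572, -0.001, -3.14]
contact_force: [0.3, -0.8, -0.2]
grip_width: 75.0
```

>>> drive_tool(
  motion=[
    [[40,0,0,0,0,0,0],[40,0,0,0,0,0,0],[40,0,0,0,0,0,0],[40,0,0,0,0,0,0],[40,0,0,0,0,0,0]],
  ],
)

```text
clock: 9.73
tool_pos: [552.7, -234.1, 198.8]
ee_rot: [-1.57, 0.003, 3.141]
contact_force: [0.5, 0.5, 5.8]
grip_width: 44.8
```

>>> drive_tool(
  motion=[
    [[40,0,0,0,0,0,0],[40,0,0,0,0,0,0],[40,0,-2,0,0,0,0],[40,0,-3,0,0,0,0],[40,0,-5,0,0,0,0]],
  ],
)

```text
clock: 10.15
tool_pos: [550.3, -233.8, 206.5]
ee_rot: [-1.572, -0.003, 3.141]
contact_force: [-0.0, -0.1, -2.3]
grip_width: 44.3
```

>>> drive_tool(
  motion=[
    [[40,0,-15,0,0,0,0],[40,0,-30,0,0,0,0],[40,0,-35,0,0,0,0],[40,0,-35,0,0,0,0],[40,0,-20,0,0,0,0]],
  ],
)

```text
clock: 10.57
tool_pos: [552.1, -234.2, 346.5]
ee_rot: [-1.569, 0.004, 3.141]
contact_force: [0.9, 0.3, -1.9]
grip_width: 44.8
```

>>> drive_tool(
  motion=[
    [[40,0,-10,-8,0,0,0],[40,2,0,-17,0,0,0],[40,2,0,-25,0,0,0],[40,2,0,-30,0,0,0],[40,2,0,-30,0,0,0]],
  ],
)

```text
clock: 10.98
tool_pos: [542.2, -122.5, 350.9]
ee_rot: [-1.571, -0.003, 3.14]
contact_force: [0.3, 1.0, -3.1]
grip_width: 44.8
```

>>> drive_tool(
  motion=[
    [[40,2,0,-30,0,0,0],[40,2,0,-30,0,0,0],[40,2,0,-30,0,0,0],[40,2,0,-30,0,0,0],[40,2,0,-30,0,0,0]],
  ],
)

```text
clock: 11.4
tool_pos: [532.0, 27.9, 351.0]
ee_rot: [-1.571, -0.003, -3.142]
contact_force: [0.4, -0.0, -2.0]
grip_width: 44.4
```

>>> drive_tool(
  motion=[
    [[40,2,0,-30,0,0,0],[40,2,0,-30,0,0,0],[40,2,0,-30,0,0,0],[40,2,0,-30,0,0,0],[40,2,0,-30,0,0,0]],
  ],
)

```text
clock: 11.82
tool_pos: [522.1, 177.6, 351.0]
ee_rot: [-1.57, -0.002, -3.142]
contact_force: [0.8, -0.7, -3.2]
grip_width: 44.7
```

>>> drive_tool(
  motion=[
    [[40,2,0,-30,0,0,0],[40,2,0,-20,0,0,0],[40,1,0,-13,0,0,0],[40,1,0,-7,0,0,0],[40,1,0,0,0,0,0]],
  ],
)

```text
clock: 12.23
tool_pos: [515.8, 247.1, 351.5]
ee_rot: [-1.57, -0.002, -3.14]
contact_force: [0.5, -0.4, -3.2]
grip_width: 44.8
```

>>> drive_tool(
  motion=[
    [[40,0,20,0,0,0,0],[40,0,35,0,0,0,0],[40,0,35,0,0,0,0],[40,0,35,0,0,0,0],[40,0,25,0,0,0,0]],
  ],
)

```text
clock: 12.65
tool_pos: [515.9, 242.7, 199.1]
ee_rot: [-1.568, -0.003, 3.138]
contact_force: [-0.2, -0.3, -2.9]
grip_width: 44.5
```

>>> drive_tool(
  motion=[
    [[40,0,15,0,0,0,0],[40,0,8,0,0,0,0],[40,0,4,0,0,0,0],[40,0,0,0,0,0,0]],
  ],
)

```text
clock: 12.98
tool_pos: [516.9, 245.0, 175.1]
ee_rot: [-1.57, -0.0, 3.14]
contact_force: [0.0, -0.2, -3.0]
grip_width: 45.0
```

```bash
python3 - <<'E'
from ov import *
overlay([((516,246,163+26),24,34,163)],"4",(200,180,420,420),(150,190,260,290))
print(robot.observe()["tool_pos"])
E
```

```text
[517.49321746 245.98798518 176.50147892]
```

View pics/s4.png

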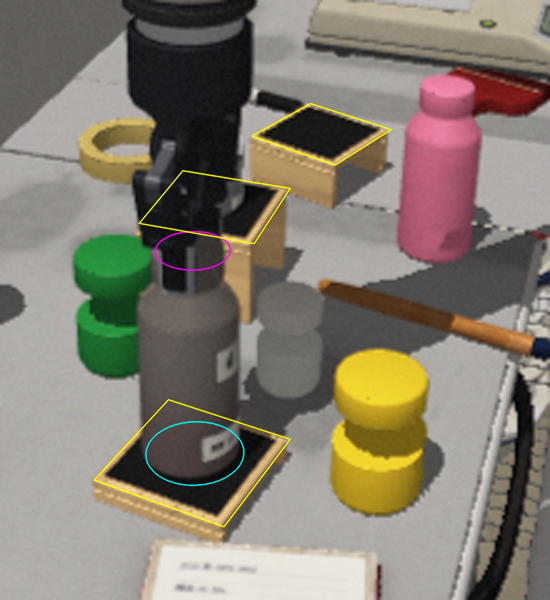

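The tall bottle hangs upright over the low riser, its base within about 3 mm of the target ellipse at (195,453). I lower it gently.

>>> drive_tool(
  motion=[
    [[40,2,2,0,0,0,0],[40,0,2,0,0,0,0],[40,0,1,0,0,0,0],[40,0,0,0,0,0,0]],
  ],
)

```text
clock: 13.42
tool_pos: [514.6, 246.1, 170.4]
ee_rot: [-1.571, 0.0, 3.141]
contact_force: [0.2, 0.3, -2.5]
grip_width: 44.6
```

>>> drive_tool(
  motion=[
    [[40,0,1,0,0,0,0],[40,0,0,0,0,0,0]],
  ],
)

```text
clock: 13.58
tool_pos: [514.6, 246.1, 169.3]
ee_rot: [-1.571, 0.0, 3.141]
contact_force: [0.6, 0.1, -2.7]
grip_width: 44.7
```

>>> drive_tool(
  motion=[
    [[40,0,1,0,0,0,0],[40,0,0,0,0,0,0]],
  ],
)

```text
clock: 13.75
tool_pos: [515.0, 246.2, 168.8]
ee_rot: [-1.571, 0.001, 3.141]
contact_force: [-1.1, -0.7, 1.7]
grip_width: 44.8
```

>>> drive_tool(
  motion=[
    [[85,0,0,0,0,0,0],[85,0,0,0,0,0,0],[85,0,0,0,0,0,0],[85,0,0,0,0,0,0],[85,0,0,0,0,0,0]],
  ],
)

```text
clock: 14.17
tool_pos: [514.6, 246.1, 168.3]
ee_rot: [-1.571, 0.0, 3.141]
contact_force: [0.3, 1.1, -0.0]
grip_width: 84.9
```

>>> drive_tool(
  motion=[
    [[85,0,-15,0,0,0,0],[85,0,-25,0,0,0,0],[85,0,-30,0,0,0,0],[85,0,0,10,0,0,0],[85,-5,0,25,0,0,0]],
  ],
)

```text
clock: 14.58
tool_pos: [519.4, 215.5, 240.7]
ee_rot: [-1.575, 0.004, -3.136]
contact_force: [-0.5, 0.3, 0.3]
grip_width: 85.1
```

>>> drive_tool(
  motion=[
    [[85,-12,0,35,0,0,0],[85,-12,0,35,0,0,0],[85,-12,0,35,0,0,0],[85,-12,0,35,0,0,0],[85,-12,0,35,0,0,0]],
  ],
)

```text
clock: 15.0
tool_pos: [579.9, 34.2, 238.5]
ee_rot: [-1.571, 0.001, 3.141]
contact_force: [0.6, 0.3, 0.1]
grip_width: 84.9
```

>>> drive_tool(
  motion=[
    [[85,-12,0,25,0,0,0],[85,0,0,10,0,0,0],[85,0,20,0,0,0,0],[85,0,10,0,0,0,0],[85,0,0,0,0,0,0]],
  ],
)

```text
clock: 15.42
tool_pos: [589.5, 1.6, 205.7]
ee_rot: [-1.571, -0.005, -3.141]
contact_force: [0.2, -0.0, 0.1]
grip_width: 84.9
```

```bash
python3 - <<'E'
from ov import *
overlay([((516,246,163+20),24,34,163),((592,0.5,177),31.5,32.5,97)],"5",(200,160,420,400),(150,190,260,290))
print(robot.observe()["tool_pos"])
E
```

```text
[590.96570597   2.27391597 208.02263314]
```

View pics/s5.png

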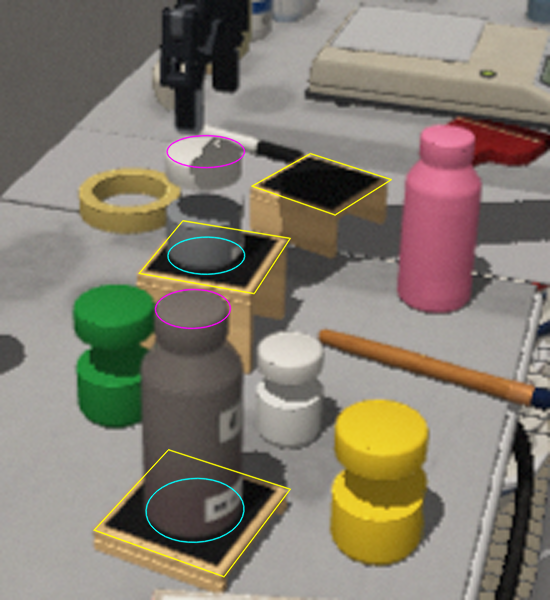

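The tall bottle stands upright on the low riser, its cap ring matching at (192,308), and the squat lid matches at (205,152). I descend on the squat bottle.

>>> drive_tool(
  motion=[
    [[85,-1,13,0,0,0,0],[85,0,13,0,0,0,0],[85,0,5,0,0,0,0],[85,0,0,0,0,0,0]],
  ],
)

```text
clock: 15.85
tool_pos: [591.6, 1.4, 175.9]
ee_rot: [-1.571, -0.002, -3.141]
contact_force: [0.2, -0.5, 0.1]
grip_width: 84.9
```

>>> drive_tool(
  motion=[
    [[85,0,10,0,0,0,0],[85,0,8,0,0,0,0],[85,0,4,0,0,0,0],[50,0,0,0,0,0,0],[50,0,0,0,0,0,0]],
  ],
  force=50,
)

```text
clock: 16.27
tool_pos: [592.4, 1.0, 155.1]
ee_rot: [-1.571, -0.0, 3.141]
contact_force: [0.8, 2.8, 1.5]
grip_width: 63.4
```

>>> drive_tool(
  motion=[
    [[50,0,0,0,0,0,0],[50,0,0,0,0,0,0],[50,0,0,0,0,0,0],[50,0,0,0,0,0,0],[50,0,0,0,0,0,0]],
  ],
)

```text
clock: 16.68
tool_pos: [592.9, 1.3, 155.7]
ee_rot: [-1.571, 0.001, 3.141]
contact_force: [0.1, 0.6, 1.7]
grip_width: 60.7
```

>>> drive_tool(
  motion=[
    [[50,0,-2,0,0,0,0],[50,0,-3,0,0,0,0],[50,0,-5,0,0,0,0],[50,0,0,0,0,0,0]],
  ],
)

```text
clock: 17.02
tool_pos: [592.8, 0.8, 166.1]
ee_rot: [-1.571, 0.001, 3.141]
contact_force: [-0.1, -0.6, -2.4]
grip_width: 60.2
```

>>> drive_tool(
  motion=[
    [[50,0,-15,0,0,0,0],[50,0,-15,5,0,0,0],[50,4,0,15,0,0,0],[50,5,0,25,0,0,0],[50,5,0,30,0,0,0]],
  ],
)

```text
clock: 17.43
tool_pos: [578.6, -72.6, 195.8]
ee_rot: [-1.572, 0.001, -3.138]
contact_force: [1.2, -0.2, -2.9]
grip_width: 60.5
```

>>> drive_tool(
  motion=[
    [[50,5,0,30,0,0,0],[50,5,0,30,0,0,0],[50,5,0,30,0,0,0],[50,5,0,25,0,0,0],[50,5,0,20,0,0,0]],
  ],
)

```text
clock: 17.85
tool_pos: [552.5, -212.0, 195.3]
ee_rot: [-1.57, -0.0, 3.139]
contact_force: [-0.2, -0.8, -2.4]
grip_width: 60.3
```

>>> drive_tool(
  motion=[
    [[50,5,10,12,0,0,0],[50,0,20,7,0,0,0],[50,0,20,0,0,0,0],[50,0,10,0,0,0,0],[50,0,3,0,0,0,0]],
  ],
)

```text
clock: 18.27
tool_pos: [546.8, -226.6, 129.7]
ee_rot: [-1.573, -0.004, -3.141]
contact_force: [0.0, 1.6, -2.9]
grip_width: 60.4
```

```bash
python3 - <<'E'
from ov import *
overlay([((548.6,-228,147+6),31.5,32.5,97)],"6",(240,120,400,300),(340,180,440,270))
a=cv2.imread("pics/s6.png");b=cv2.imread("pics/t6.png");k=np.zeros((450,800,3),np.uint8);k[:450,:400]=a[:450,:400];k[:274,405:405+305]=b[:274,:305]
cv2.imwrite("pics/v6.png",k);print(robot.observe()["tool_pos"])
E
```

```text
[ 548.31298122 -226.8542829   131.6967328 ]
```

View pics/v6.png

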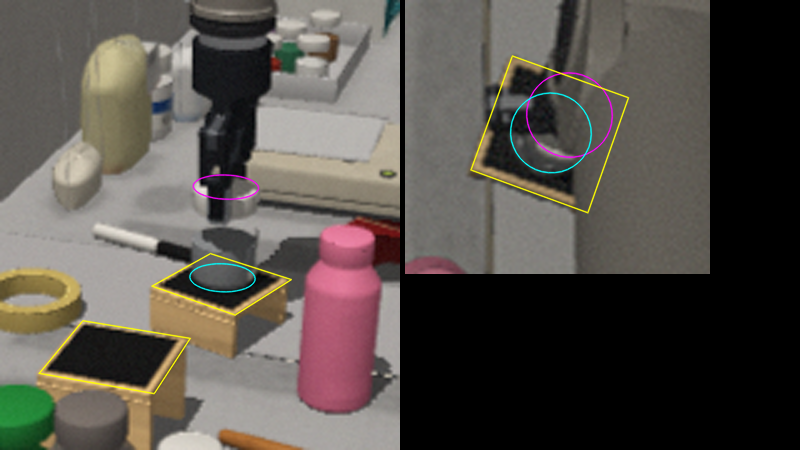

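The squat bottle hangs at (223,240) in the crop, aligned with the middle riser to within 2 mm. The marker at (150,240) is untouched. I lower the bottle to contact.

>>> drive_tool(
  motion=[
    [[50,0,2,0,0,0,0],[50,0,1,0,0,0,0],[50,0,1,0,0,0,0],[50,0,0,0,0,0,0]],
  ],
)

```text
clock: 18.7
tool_pos: [548.8, -227.9, 128.8]
ee_rot: [-1.57, 0.001, 3.141]
contact_force: [0.5, -0.3, -2.9]
grip_width: 60.5
```

>>> drive_tool(
  motion=[
    [[50,0,1,0,0,0,0],[50,0,0,0,0,0,0]],
  ],
)

```text
clock: 18.87
tool_pos: [548.5, -227.9, 127.4]
ee_rot: [-1.571, 0.0, 3.141]
contact_force: [-0.3, 0.8, -3.1]
grip_width: 60.2
```

>>> drive_tool(
  motion=[
    [[50,0,1,0,0,0,0],[50,0,0,0,0,0,0]],
  ],
)

```text
clock: 19.03
tool_pos: [548.4, -227.9, 126.2]
ee_rot: [-1.571, -0.0, 3.141]
contact_force: [0.5, -0.4, -2.5]
grip_width: 60.1
```

>>> drive_tool(
  motion=[
    [[50,0,1,0,0,0,0],[50,0,0.5,0,0,0,0],[50,0,0,0,0,0,0]],
  ],
)

```text
clock: 19.28
tool_pos: [548.9, -227.9, 125.7]
ee_rot: [-1.57, 0.001, 3.141]
contact_force: [-1.8, 1.2, 5.0]
grip_width: 60.2
```

>>> drive_tool(
  motion=[
    [[85,0,0,0,0,0,0],[85,0,0,0,0,0,0],[85,0,0,0,0,0,0],[85,0,0,0,0,0,0],[85,0,0,0,0,0,0]],
  ],
)

```text
clock: 19.7
tool_pos: [548.4, -228.0, 124.8]
ee_rot: [-1.571, 0.0, 3.141]
contact_force: [-0.1, 0.7, -0.7]
grip_width: 85.0
```

>>> drive_tool(
  motion=[
    [[85,0,-15,0,0,0,0],[85,0,-20,0,0,0,0],[85,0,-30,0,0,0,0],[85,0,-25,0,0,0,0],[85,0,0,-10,0,0,0]],
  ],
)

```text
clock: 20.12
tool_pos: [551.1, -220.9, 220.2]
ee_rot: [-1.567, 0.008, 3.138]
contact_force: [0.3, -0.8, 1.2]
grip_width: 84.9
```

>>> drive_tool(
  motion=[
    [[85,6.4,0,-33.2,0,0,0],[85,6.4,0,-33.2,0,0,0],[85,6.4,0,-33.2,0,0,0],[85,6.4,0,-33.2,0,0,0],[85,6.4,0,-33.2,0,0,0]],
  ],
)

```text
clock: 20.53
tool_pos: [515.8, -50.4, 214.6]
ee_rot: [-1.571, 0.0, 3.141]
contact_force: [0.9, -0.4, -0.5]
grip_width: 85.0
```

>>> drive_tool(
  motion=[
    [[85,6.4,0,-33.2,0,0,0],[85,6.4,0,-33.2,0,0,0],[85,6.4,0,-33.2,0,0,0],[85,6.4,0,-33.2,0,0,0],[85,6.4,0,-33.2,0,0,0]],
  ],
)

```text
clock: 20.95
tool_pos: [483.8, 115.6, 214.7]
ee_rot: [-1.571, 0.0, 3.141]
contact_force: [1.1, 0.2, 0.1]
grip_width: 85.0
```

>>> drive_tool(
  motion=[
    [[85,0,15,0,0,0,0],[85,0,30,0,0,0,0],[85,0,30,0,0,0,0],[85,0,25,0,0,0,0],[85,0,0,0,0,0,0]],
  ],
)

```text
clock: 21.37
tool_pos: [481.1, 113.1, 110.5]
ee_rot: [-1.569, -0.008, -3.141]
contact_force: [-0.7, 0.3, -0.1]
grip_width: 85.1
```

>>> drive_tool(
  motion=[
    [[85,0,20,0,0,0,0],[85,0,20,0,0,0,0],[85,0,11,0,0,0,0],[85,0,6,0,0,0,0],[85,0,0,0,0,0,0]],
  ],
)

```text
clock: 21.78
tool_pos: [484.3, 114.0, 57.5]
ee_rot: [-1.57, -0.001, 3.141]
contact_force: [0.0, -0.0, -0.4]
grip_width: 84.7
```

>>> drive_tool(
  motion=[
    [[40,0,0,0,0,0,0],[40,0,0,0,0,0,0],[40,0,0,0,0,0,0],[40,0,0,0,0,0,0],[40,0,0,0,0,0,0]],
  ],
  force=40,
)

```text
clock: 22.2
tool_pos: [485.4, 114.5, 59.1]
ee_rot: [-1.571, 0.002, 3.141]
contact_force: [-1.9, -0.8, 6.1]
grip_width: 48.0
```

>>> drive_tool(
  motion=[
    [[40,0,0,0,0,0,0],[40,0,0,0,0,0,0],[40,0,0,0,0,0,0]],
  ],
)

```text
clock: 22.45
tool_pos: [485.4, 114.5, 59.1]
ee_rot: [-1.571, 0.002, 3.141]
contact_force: [-1.4, 0.9, 6.5]
grip_width: 48.2
```

>>> drive_tool(
  motion=[
    [[40,0,-5,0,0,0,0],[40,0,-15,0,0,0,0],[40,0,-20,0,0,0,0],[40,0,-30,0,0,0,0],[40,0,-30,0,0,0,0]],
  ],
)

```text
clock: 22.87
tool_pos: [483.6, 113.8, 158.8]
ee_rot: [-1.571, -0.002, 3.141]
contact_force: [0.3, -0.4, -1.7]
grip_width: 48.2
```

>>> drive_tool(
  motion=[
    [[40,0,-20,0,0,0,0],[40,-7,0,8,0,0,0],[40,-15,0,18,0,0,0],[40,-20,0,24,0,0,0],[40,-20,0,24,0,0,0]],
  ],
)

```text
clock: 23.28
tool_pos: [546.7, 39.0, 177.7]
ee_rot: [-1.57, -0.0, -3.14]
contact_force: [0.8, 0.5, -1.1]
grip_width: 48.3
```

>>> drive_tool(
  motion=[
    [[40,-20,0,22,0,0,0],[40,-12,0,14,0,0,0],[40,-5,0,6,0,0,0],[40,0,20,0,0,0,0],[40,0,10,0,0,0,0]],
  ],
)

```text
clock: 23.7
tool_pos: [582.6, -2.3, 146.1]
ee_rot: [-1.571, -0.002, 3.14]
contact_force: [-0.6, 0.1, -2.5]
grip_width: 48.2
```

>>> drive_tool(
  motion=[
    [[40,0,4,0,0,0,0],[40,0,0,0,0,0,0]],
  ],
)

```text
clock: 23.87
tool_pos: [581.8, -1.2, 142.3]
ee_rot: [-1.571, -0.004, -3.14]
contact_force: [-0.4, 0.3, -1.4]
grip_width: 48.4
```

```bash
python3 - <<'E'
from ov import *
overlay([((583.5,-2,158+6),25,26,78),((548.6,-228,147),31.5,32.5,97)],"7",(200,120,400,320),(260,160,440,270))
a=cv2.imread("pics/s7.png");b=cv2.imread("pics/t7.png");k=np.zeros((500,800,3),np.uint8);k[:,:500]=a;b=cv2.resize(b,(290,177));k[:177,505:795]=b
cv2.imwrite("pics/v7.png",k);print(robot.observe()["tool_pos"])
E
```

```text
[583.22795058  -1.12351525 144.01820211]
```

View pics/v7.png

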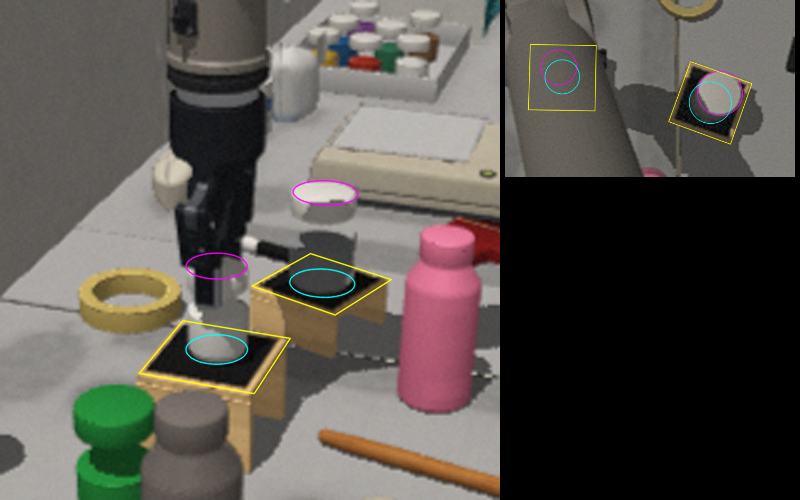

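The squat bottle stands centred on the middle riser at (323,240). The jar hangs at (217,300), aligned with the high riser. I lower it until it touches.

>>> drive_tool(
  motion=[
    [[40,0,2,0,0,0,0],[40,0,1,0,0,0,0],[40,0,1,0,0,0,0],[40,0,0,0,0,0,0]],
  ],
)

```text
clock: 24.3
tool_pos: [583.5, -1.9, 139.9]
ee_rot: [-1.571, 0.0, 3.141]
contact_force: [-0.1, -0.4, -1.4]
grip_width: 48.2
```

>>> drive_tool(
  motion=[
    [[40,0,1,0,0,0,0],[40,0,0,0,0,0,0]],
  ],
)

```text
clock: 24.47
tool_pos: [583.8, -1.9, 139.3]
ee_rot: [-1.571, 0.001, 3.141]
contact_force: [-1.8, 0.7, 2.0]
grip_width: 48.2
```

>>> drive_tool(
  motion=[
    [[40,0,0.7,0,0,0,0],[40,0,0,0,0,0,0]],
  ],
)

```text
clock: 24.63
tool_pos: [583.9, -1.9, 139.2]
ee_rot: [-1.571, 0.001, 3.141]
contact_force: [-3.5, -0.7, 7.0]
grip_width: 48.3
```

Contact. I release, rise clear and take a last look.

>>> drive_tool(
  motion=[
    [[85,0,0,0,0,0,0],[85,0,0,0,0,0,0],[85,0,0,0,0,0,0],[85,0,0,0,0,0,0],[85,0,0,0,0,0,0]],
  ],
)

```text
clock: 25.05
tool_pos: [583.5, -2.0, 138.0]
ee_rot: [-1.571, -0.0, 3.141]
contact_force: [0.1, -0.3, 0.4]
grip_width: 84.9
```

>>> drive_tool(
  motion=[
    [[85,0,-15,0,0,0,0],[85,0,-25,0,0,0,0],[85,0,-40,0,0,0,0],[85,0,-40,0,0,0,0],[85,0,-40,0,0,0,0]],
  ],
)

```text
clock: 25.47
tool_pos: [583.0, -1.9, 299.6]
ee_rot: [-1.571, -0.001, 3.141]
contact_force: [0.5, -0.4, 0.0]
grip_width: 84.6
```

>>> drive_tool(
  motion=[
    [[85,0,-40,0,0,0,0],[85,0,0,35,0,0,0],[85,0,0,40,0,0,0],[85,0,0,40,0,0,0],[85,0,0,40,0,0,0]],
  ],
)

```text
clock: 25.88
tool_pos: [583.2, -158.5, 338.5]
ee_rot: [-1.57, 0.001, -3.141]
contact_force: [1.3, -1.2, -0.5]
grip_width: 84.4
```

>>> drive_tool(
  motion=[
    [[85,0,0,40,0,0,0],[85,0,0,40,0,0,0],[85,0,0,40,0,0,0],[85,0,0,40,0,0,0],[85,0,0,40,0,0,0]],
  ],
)

```text
clock: 26.3
tool_pos: [583.0, -358.9, 338.0]
ee_rot: [-1.571, -0.0, 3.141]
contact_force: [0.6, -0.1, -0.0]
grip_width: 85.0
```

>>> drive_tool(
  motion=[
    [[85,0,0,40,0,0,0],[85,0,0,30,0,0,0],[85,0,0,10,0,0,0],[85,0,0,0,0,0,0],[85,0,0,0,0,0,0]],
  ],
)

```text
clock: 26.72
tool_pos: [583.5, -436.2, 337.5]
ee_rot: [-1.572, -0.0, 3.141]
contact_force: [0.3, 0.3, -0.1]
grip_width: 85.3
```

```bash
python3 - <<'E'
from ov import *
a0=cv2.imread("pics/top0.png");t=robot.get_image("top")["image"][...,::-1]
# movement of brush and marker: changed pixels in their boxes, brush wood-mask centroid
for n,(x0,y0,x1,y1) in(("brush",(280,245,310,332)),("pen",(430,145,458,210))):
    A=a0[y0:y1,x0:x1].astype(float);B=t[y0:y1,x0:x1].astype(float)
    print(n,"phase shift px",cv2.phaseCorrelate(A.mean(2).copy(),B.mean(2).copy()),"mean diff",abs(A-B).mean().round(1))
overlay([((583.5,-2,158),25,26,78),((548.6,-228,147),31.5,32.5,97),((516,246,183),24,34,163)],"8",(200,140,420,400),(165,170,465,330))
a=cv2.resize(cv2.imread("pics/s8.png"),(380,449));b=cv2.resize(cv2.imread("pics/t8.png"),(418,223))
k=np.zeros((449,800,3),np.uint8);k[:,:380]=a;k[:223,382:]=b;cv2.imwrite("pics/v8.png",k)
s=robot.observe();print(s["clock"],s["tool_pos"])
E
```

```text
brush phase shift px ((0.04944822715306252, 0.08534239306031566), 0.9955576835844173) mean diff 2.8
pen phase shift px ((-0.026001748026192928, -0.020878021815846637), 0.9813060738831536) mean diff 2.8
26.8667 [ 584.38342548 -434.32193181  338.47915837]
```

View pics/v8.png

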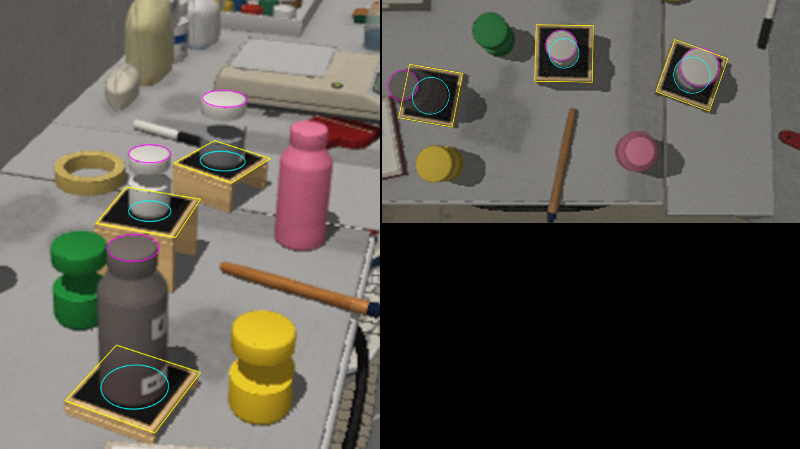

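All three containers stand upright and match the target rings in both views: tall at (133,320), squat at (224,125) and jar at (150,180). The brush and marker shifted less than 0.1 px. I'm handing in.

```bash
python3 -c "
from rig import robot
print(robot.finish_job())"
```

```text
the job is handed in; nothing more can be done
None
```

The swap is done and handed in at about 27 s of the 104 s allowed. I set the small jar aside on the bench, then moved the tall bottle to the lowest riser, the squat bottle to the middle one and the jar to the highest.

- **Placement:** in the last pictures from both cameras all three containers are upright. Each is within about 3 mm of its riser's centre, as far as the roughly 2 mm camera calibration can show.
- **Bystanders:** the stencil brush and the felt marker moved less than 0.1 pixel (about 0.2 mm).
- **Robot:** the arm is parked clear and touches nothing. The highest contact reading in the move reports was about 23 N, when the jar was set down on the bench.
- **Disagreements:**
  - The automatic circle fit failed on the tall cap and was unreliable on the lids, so I picked the lid centres by hand and checked them in the side view. They agreed to 2–3 mm.
  - The finger opening read 2–3.5 mm below the stated lid widths, but every grip held.

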